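# Set the code slides of a luggage lock

## Task

Enter the code on the luggage lock housing, one slide at a time in this order: red, yellow and blue fully to ON (the copper bar side), then white and green fully to OFF (the black rubber bar side). Seat each slide by pressing it firmly against its own hidden stop for a moment, with about 10 to 20 N, never hard. Leave everything else on the bench where it lies, and do not lean on the housing.

Things in the scene. Friction and masses are not known exactly. Their poses are not given: they have to be found in the camera images.
- bank: aluminium lock housing fixed on the stone bench, 190 (x) x 230 (y) x 30 mm high, turned up to 0.5 rad; origin under its centre, on the bench. Its +x end is ON (a copper bar lies across it), its -x end OFF (a black rubber bar); bars centred 83 mm from the middle, tops 42 mm above the bench. Five code-slide cartridges stand on it side by side along y, 42 mm apart, colours in any order
- red: cartridge of the red slide, fixed on the housing: a grey plate 144 x 38 x 10 mm with a dark slot along x; origin at the centre of its underside, 30 mm above the bench (its upper face is 40 mm above the bench); axes parallel to the housing's
- red_tab (a point): centre of the top face of the red tab, the upright tab to be pushed: 12 mm along the slot (x), 16 mm wide (y), 40 mm tall, its top 80 mm above the bench. It moves with the slide
- red_slide (a joint): red slide, m: 0 with the tab at the middle of its cartridge, positive towards ON (housing +x). Stays where left, drags with 2 to 4 N. Two hard stops, hidden, each 10 to 20 mm from the middle, different for every slide and side: found only by feel. To seat it, press it on the stop with 10 to 20 N for 0.3 s; over 45 N damages it
- yellow: cartridge of the yellow slide, fixed on the housing: a grey plate 144 x 38 x 10 mm with a dark slot along x; origin at the centre of its underside, 30 mm above the bench (its upper face is 40 mm above the bench); axes parallel to the housing's
- yellow_tab (a point): centre of the top face of the yellow tab, the upright tab to be pushed: 12 mm along the slot (x), 16 mm wide (y), 40 mm tall, its top 80 mm above the bench. It moves with the slide
- yellow_slide (a joint): yellow slide, m: 0 with the tab at the middle of its cartridge, positive towards ON (housing +x). Stays where left, drags with 2 to 4 N. Two hard stops, hidden, each 10 to 20 mm from the middle, different for every slide and side: found only by feel. To seat it, press it on the stop with 10 to 20 N for 0.3 s; over 45 N damages it
- blue: cartridge of the blue slide, fixed on the housing: a grey plate 144 x 38 x 10 mm with a dark slot along x; origin at the centre of its underside, 30 mm above the bench (its upper face is 40 mm above the bench); axes parallel to the housing's
- blue_tab (a point): centre of the top face of the blue tab, the upright tab to be pushed: 12 mm along the slot (x), 16 mm wide (y), 40 mm tall, its top 80 mm above the bench. It moves with the slide
- blue_slide (a joint): blue slide, m: 0 with the tab at the middle of its cartridge, positive towards ON (housing +x). Stays where left, drags with 2 to 4 N. Two hard stops, hidden, each 10 to 20 mm from the middle, different for every slide and side: found only by feel. To seat it, press it on the stop with 10 to 20 N for 0.3 s; over 45 N damages it
- white: cartridge of the white slide, fixed on the housing: a grey plate 144 x 38 x 10 mm with a dark slot along x; origin at the centre of its underside, 30 mm above the bench (its upper face is 40 mm above the bench); axes parallel to the housing's
- white_tab (a point): centre of the top face of the white tab, the upright tab to be pushed: 12 mm along the slot (x), 16 mm wide (y), 40 mm tall, its top 80 mm above the bench. It moves with the slide
- white_slide (a joint): white slide, m: 0 with the tab at the middle of its cartridge, positive towards ON (housing +x). Stays where left, drags with 2 to 4 N. Two hard stops, hidden, each 10 to 20 mm from the middle, different for every slide and side: found only by feel. To seat it, press it on the stop with 10 to 20 N for 0.3 s; over 45 N damages it
- green: cartridge of the green slide, fixed on the housing: a grey plate 144 x 38 x 10 mm with a dark slot along x; origin at the centre of its underside, 30 mm above the bench (its upper face is 40 mm above the bench); axes parallel to the housing's
- green_tab (a point): centre of the top face of the green tab, the upright tab to be pushed: 12 mm along the slot (x), 16 mm wide (y), 40 mm tall, its top 80 mm above the bench. It moves with the slide
- green_slide (a joint): green slide, m: 0 with the tab at the middle of its cartridge, positive towards ON (housing +x). Stays where left, drags with 2 to 4 N. Two hard stops, hidden, each 10 to 20 mm from the middle, different for every slide and side: found only by feel. To seat it, press it on the stop with 10 to 20 N for 0.3 s; over 45 N damages it
- wheel: bystander: blue rubber luggage wheel lying flat, 70 mm across, 30 mm high; origin at the centre of its underside
- latch: bystander: copper trunk latch lying flat, about 115 x 45 mm, 16 mm high; origin on its underside
- key_a: bystander: brass key blank lying flat, 77 mm long, 5 mm thick; origin on its underside
- key_b: bystander: the other brass key blank, same shape
- padlock: bystander: aluminium padlock lying flat, about 80 x 50 mm, 22 mm thick; origin under its body
- driver: bystander: screwdriver lying on the bench, 180 mm long

How it is judged:
On the way, in this order (a step that is already met when the one before it is completed fails the run):
1. the red slide is pressed firmly (6 N or more for a moment) against its ON stop (value of joint red_slide above 0.0165 m and contact force between the fingers and red above 6 N), for 0.05 s.
2. the yellow slide is pressed firmly (6 N or more for a moment) against its ON stop (value of joint yellow_slide above 0.0085 m and contact force between the fingers and yellow above 6 N), for 0.05 s.
3. the blue slide is pressed firmly (6 N or more for a moment) against its ON stop (value of joint blue_slide above 0.0125 m and contact force between the fingers and blue above 6 N), for 0.05 s.
4. the white slide is pressed firmly (6 N or more for a moment) against its OFF stop (value of joint white_slide below -0.0175 m and contact force between the fingers and white above 6 N), for 0.05 s.
5. the green slide is pressed firmly (6 N or more for a moment) against its OFF stop (value of joint green_slide below -0.0105 m and contact force between the fingers and green above 6 N), for 0.05 s.
At the end, for the whole second after the job is handed in: The red, yellow and blue slides are within 2.5 mm of their ON stops, the white and green slides within 2.5 mm of their OFF stops, and all are at rest (value of joint red_slide above 0.0165 m and velocity of joint red_slide between -0.005 and 0.005 m/s and value of joint yellow_slide above 0.0085 m and velocity of joint yellow_slide between -0.005 and 0.005 m/s and value of joint blue_slide above 0.0125 m and velocity of joint blue_slide between -0.005 and 0.005 m/s and value of joint white_slide below -0.0175 m and velocity of joint white_slide between -0.005 and 0.005 m/s and value of joint green_slide below -0.0105 m and velocity of joint green_slide between -0.005 and 0.005 m/s); the robot touches nothing.
It fails at once if a slide or its cartridge is pushed with more than 45 N (contact force between anything else and red above 45 N or contact force between anything else and yellow above 45 N or contact force between anything else and blue above 45 N or contact force between anything else and white above 45 N or contact force between anything else and green above 45 N).
It fails at once if the lock housing is pressed with more than 45 N (contact force between anything else and bank above 45 N).
It fails at once if a bystander is shifted by more than 20 mm (distance of any of wheel, latch, key_a, key_b, padlock, driver from where it was at the start of the episode above 0.02 m).
It also fails if it takes over 70 s, if anything falls off the work surface, if the arm or the gripper's body presses on something with over 40 N, if the wrist force passes 120 N, or if a joint passes its speed limit or range.

## Robot

A 6-joint arm with a two-finger parallel gripper is mounted at the origin on the work surface. World frame = base frame: x ahead of the robot, y to its left, z up, the work surface at z = 0. Lengths are in m, angles in rad, forces in N, time in s.
With the tool pointing down it reaches from about 0.35 to 0.775 m from the base axis. Payload 5.5 kg.
Tool frame: the origin (TCP) lies on the centre line of the jaws, within the pads' length; the fingertips stand 11 mm ahead of it and the grasp point (between the pads) lies 8 mm behind it (env.tip_extent is the distance from the TCP to the fingertips, in m); z points along the fingers, y is the line along which they close (so a half turn about z gives the same grasp; the last joint's range is limited). The gripper opens to 85 mm and grips with 20 to 120 N. Pads are 22 mm wide; open, the fingers measure 114 mm over their backs; the gripper's body (76 mm by 85 mm) begins 54 mm behind the grasp point. The pads swing forward as they close: fully open they stand 13 mm farther back than shut.
Start: joints at [-1.404, 0.313, 0.046, 1.304, 0, 1.431], TCP at [0.174, -0.548, 0.203] pointing down, gripper open.
Joint ranges: [-2.76, 2.76], [-0.86, 1.69], [-1.03, 1.26], [-2.2, 2.34], [-1.47, 1.5], [-3.14, 3.14]. Speed limits (rad/s): [2.57, 2.57, 3.14, 3.14, 3.14, 3.14].

## Interface

Orientations are given as a unit quaternion [w, x, y, z].
In Python, from workcell import env gives the robot as it stands.
- The arm moves only by the shell command python3 -m jog 'ROWS' [FORCE]. ROWS is JSON, a list of rows, each a list of 5 numbers: the gripper's target within -1 to 1 (shut at 1, half-way at 0, fully open at -1), then the shift along the tool's x, y, z in m, then the turn about the tool's z in degrees. In form: [[fingers, tx, ty, tz, turn], ...]. A call has 1 to 5 rows; each row shifts and turns the commanded pose from where the row before left it, along the tool's axes as they then stand; what a row does not reach is not made up. A row lasts 1/12 s, in which the tool goes at most 41.7 mm and 7.16 degrees, less where a joint would pass 70% of its speed; a pose out of reach is approached as far as the arm can. A call is refused whole if a number of a shift passes 0.0417 or a number of a turn 7.16, either way. A call with a gripper value outside its range is refused whole. The fingers move at their own pace and stop on an object; FORCE is the grip in N (left out, the last holds). Time passes only in rows, so rows that do not move let the fingers close. It gives the time, the measured TCP pose, the force, the opening and the grip force at its end, in the units of the state.
- env.get_state(): the state, without advancing time (a new reading comes with each control period).
- env.read_camera(name): name is "scene" or "top" or "wrist"; returns a dict with "img" (384x512x3 uint8, red, green, blue), "fov_y" (degrees; the focal length in pixels is half the picture's height over the tangent of half this angle, whatever the lens; pixels are square), "cx", "cy" (the principal point, pixels), "T" (4x4, takes a point from camera to world coordinates). Camera axes: x right, y up, looking along -z (the intrinsics and any distortion apply to the point x, -y, -z); pixel columns grow to the right and rows downward; lengths in m; the calibration is good to about 2 mm. A picture is of the moment at which its call begins. There is no depth.
- env.hand_in(): hands the job in; it is judged then, once.
The state is a dict: "clock": time; "joint_pos": joint angles; "qvel": joint speeds; "tau": joint torques, N m; "tcp_pos": TCP position; "orientation": TCP orientation; "wrist_force": force on the tool from outside, world axes, zero at the start; "ft_torque": the same for the moment, N m; "finger_gap": finger opening in m; "grip_force": force on a finger pad.
Only numpy, scipy, OpenCV 4.12 (cv2) and the standard library are available. Lean on these libraries where they do the work, as an engineer would, in place of code of your own. Each camera call takes 0.05 s, during which the arm holds its last target. There are 200 camera calls.

## Working session

There is one attempt and no reset: what is moved stays moved. The work goes in short steps, Python scripts to look and compute and a shell command to move; the robot and the scene stay as the last step left them, time stands still between calls to the robot, and variables do not carry over. Pictures are saved under pics/ and viewed, at most 10 in all, crops included, and the job is handed in when it is done.

```bash
mkdir -p pics; ls; python3 - <<'E'
from workcell import env
import cv2
print(env.get_state(), env.tip_extent)
for n in("top","scene"):
    c=env.read_camera(n); cv2.imwrite(f"pics/{n}0.png",c["img"][:,:,::-1]); print(n,c["fov_y"],c["cx"],c["cy"],c["T"],[k for k in c])
E
```

```text
pics
{'clock': 0.0, 'joint_pos': array([-1.40361166e+00,  3.13999132e-01,  4.49505801e-02,  1.30360356e+00,
       -9.96902221e-06,  1.43121716e+00]), 'qvel': array([-0.00088066, -0.00027819,  0.00047703, -0.0015005 , -0.00045395,
       -0.00112529]), 'tau': array([ 8.76946251e-04, -4.80621529e+01,  2.98534280e+01,  1.92608644e-02,
       -1.33758463e-04, -4.67464019e-06]), 'tcp_pos': array([ 0.17353746, -0.54758017,  0.20199804]), 'orientation': array([-9.27737824e-04,  9.88259611e-01,  1.52781150e-01, -1.77911288e-05]), 'wrist_force': array([ 0.81753655,  0.0663229 , -0.83639848]), 'ft_torque': array([ 0.01703929,  0.00460304, -0.03388668]), 'grip_force': 0.0, 'finger_gap': 0.08542088556334107} 0.011
top 51.823174132454355 259.46444462287394 191.565907433499 [[ 0.0153842   0.98325641 -0.18157687  0.42479689]
 [-0.99982849  0.01325487 -0.01293462  0.01934654]
 [-0.01031127  0.18174471  0.98329168  0.97194834]
 [ 0.          0.          0.          1.        ]] ['img', 'fov_y', 'cx', 'cy', 'T']
scene 48.64044282832424 255.78312891767243 191.5987030881256 [[ 0.87069307 -0.35432135  0.34110111  0.8980695 ]
 [ 0.49165772  0.64523095 -0.58476466 -0.49275532]
 [-0.01289439  0.67685553  0.73600294  0.74681723]
 [ 0.          0.          0.          1.        ]] ['img', 'fov_y', 'cx', 'cy', 'T']
```

View pics/top0.png

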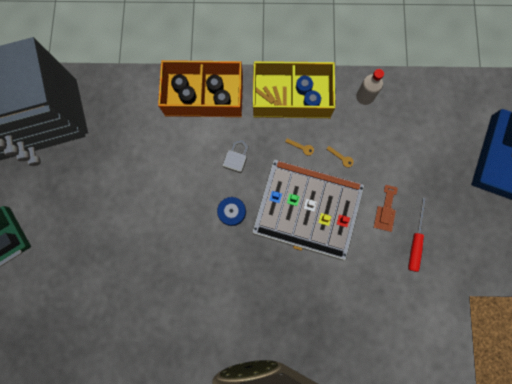

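View pics/scene0.png

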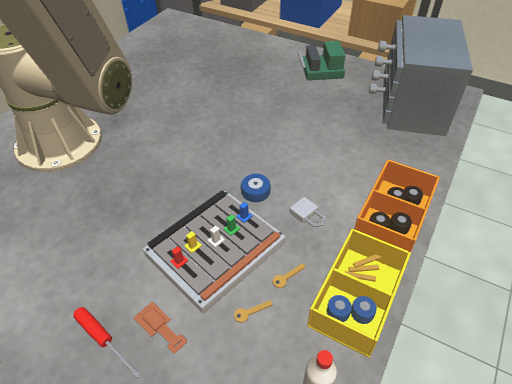

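The top view shows the housing around (308,208) with copper (ON) on the far side. The tabs are at blue (276,196), green (293,199), white (310,205), yellow (325,219) and red (344,220), and the scene view agrees. Next I'll triangulate them.

```bash
cat > h.py <<'E'
import numpy as np, cv2
from workcell import env
def ray(c,u,v):
    f=c["img"].shape[0]/2/np.tan(np.radians(c["fov_y"])/2)
    d=np.array([(u-c["cx"])/f,-(v-c["cy"])/f,-1]); T=np.array(c["T"])
    return T[:3,3],T[:3,:3]@d
def onz(c,u,v,z):
    o,d=ray(c,u,v); return (o+d*(z-o[2])/d[2])
H={"red":[(0,6),(174,180)],"yellow":[(24,34)],"green":[(50,75)],"blue":[(100,118)]}
def mask(c,name,box):
    h=cv2.cvtColor(c["img"],cv2.COLOR_RGB2HSV); x0,y0,x1,y1=box
    if name=="white": m=cv2.inRange(h,(0,0,215),(180,40,255))
    else: m=sum(cv2.inRange(h,(a,150,90),(b,255,255)) for a,b in H[name])
    k=np.zeros_like(m); k[y0:y1,x0:x1]=m[y0:y1,x0:x1]
    n,l,s,ce=cv2.connectedComponentsWithStats(k); i=1+np.argmax(s[1:,4])
    return l==i, s[i], ce[i]
BT=dict(top=(250,160,365,260),scene=(150,185,285,300))
E
python3 - <<'E'
from h import *
C={n:env.read_camera(n) for n in("top","scene")}
P={}
for k in("blue","green","white","yellow","red"):
    r=[]
    for n,box in BT.items():
        c=C[n]; m,s,ce=mask(c,k,(250,180,365,240) if n=="top" else box); r.append(ray(c,*ce)); print(k,n,s,ce.round(1),onz(c,*ce,.06).round(3))
    (o1,d1),(o2,d2)=r
    t=np.linalg.lstsq(np.c_[d1,-d2],o2-o1,rcond=None)[0]; p=o1+d1*t[0];q=o2+d2*t[1]
    print("  tri",((p+q)/2).round(4),np.linalg.norm(p-q).round(4))
c=C["top"];h=cv2.cvtColor(c["img"],cv2.COLOR_RGB2HSV)
for nm,m in(("copper",cv2.inRange(h,(3,90,60),(18,255,255))),("rubber",cv2.inRange(h,(0,0,0),(180,255,55)))):
    k=np.zeros_like(m);k[155:262,250:368]=m[155:262,250:368]
    n,l,s,ce=cv2.connectedComponentsWithStats(k);i=1+np.argmax(s[1:,4])
    (rc,sz,a)=cv2.minAreaRect(np.argwhere(l==i)[:,::-1].astype(np.float32))
    bx=cv2.boxPoints((rc,sz,a)); w=np.array([onz(c,*b,.042) for b in bx]); print(nm,rc,sz,a,w.round(3).tolist(),w.mean(0).round(4))
    e=[w[1]-w[0],w[2]-w[1]];e=max(e,key=np.linalg.norm);print(np.linalg.norm(e),np.degrees(np.arctan2(e[1],e[0])))
E
```

```text
blue top [270 192  11  10  80] [275.3 196.4] [ 0.582 -0.006  0.06 ]
blue scene [242 185  28  10 162] [255.3 189.2] [0.575 0.059 0.06 ]
  tri [0.587  0.0057 0.1112] 0.0337
green top [288 195  10   9  60] [292.8 198.9] [ 0.577 -0.047  0.06 ]
green scene [224 226  16   9  53] [231.6 229.9] [ 0.589 -0.063  0.06 ]
  tri [ 0.5797 -0.0489  0.0388] 0.0018Traceback (most recent call last):
  File "<stdin>", line 7, in <module>
  File "h.py", line 15, in mask
    n,l,s,ce=cv2.connectedComponentsWithStats(k); i=1+np.argmax(s[1:,4])
                                                      ~~~~~~~~~^^^^^^^^^
    return _wrapfunc(a, 'argmax', axis=axis, out=out, **kwds)
    return bound(*args, **kwds)
ValueError: attempt to get argmax of an empty sequence
```

```bash
python3 - <<'E'
from h import *
import h as hh
C={n:env.read_camera(n) for n in("top","scene")}
seed=dict(blue=((276,196),(243,211)),green=((293,199),(231,224)),white=((310,205),(215,235)),yellow=((325,219),(192,240)),red=((344,220),(178,255)))
out=cv2.resize(C["top"]["img"][155:265,245:375,::-1],None,fx=5,fy=5,interpolation=cv2.INTER_NEAREST)
cv2.imwrite("pics/zoom.png",out)
for k,sd in seed.items():
    r=[]
    for (n,c),(u,v) in zip(C.items(),sd):
        hs=cv2.cvtColor(c["img"],cv2.COLOR_RGB2HSV)
        m=cv2.inRange(hs,(0,0,195),(180,40,255)) if k=="white" else sum(cv2.inRange(hs,(a,120,50),(b,255,255)) for a,b in hh.H[k])
        b=np.zeros_like(m); R=13; b[v-R:v+R,u-R:u+R]=m[v-R:v+R,u-R:u+R]
        N,l,s,ce=cv2.connectedComponentsWithStats(b)
        if N<2: print(k,n,c["img"][v,u]);continue
        i=1+np.argmax(s[1:,4]); r.append(ray(c,*ce[i])); print(k,n,s[i],ce[i].round(1),onz(c,*ce[i],.06).round(3))
    if len(r)<2: continue
    (o1,d1),(o2,d2)=r
    t=np.linalg.lstsq(np.c_[d1,-d2],o2-o1,rcond=None)[0]; p=o1+d1*t[0];q=o2+d2*t[1]
    print("  tri",((p+q)/2).round(4),np.linalg.norm(p-q).round(4))
c=C["top"];h=cv2.cvtColor(c["img"],cv2.COLOR_RGB2HSV)
for nm,m in(("copper",cv2.inRange(h,(3,90,60),(18,255,255))),("rubber",cv2.inRange(h,(0,0,0),(180,255,55)))):
    k=np.zeros_like(m);k[155:262,250:368]=m[155:262,250:368]
    n,l,s,ce=cv2.connectedComponentsWithStats(k);i=1+np.argmax(s[1:,4])
    (rc,sz,a)=cv2.minAreaRect(np.argwhere(l==i)[:,::-1].astype(np.float32))
    bx=cv2.boxPoints((rc,sz,a)); w=np.array([onz(c,*b,.042) for b in bx]); print(nm,rc,sz,a,w.round(3).tolist(),w.mean(0).round(4))
    e=[w[1]-w[0],w[2]-w[1]];e=max(e,key=np.linalg.norm);print(np.linalg.norm(e),np.degrees(np.arctan2(e[1],e[0])))
E
```

```text
blue top [270 191  12  12 108] [275.3 196.4] [ 0.582 -0.006  0.06 ]
blue scene [237 202  16  21 178] [243.9 212.7] [ 0.587 -0.011  0.06 ]
  tri [ 0.5837 -0.006   0.052 ] 0.0002
green top [288 194  11  11  94] [292.9 199.1] [ 0.576 -0.047  0.06 ]
green scene [224 215  16  20 160] [231.3 225.2] [ 0.582 -0.053  0.06 ]
  tri [ 0.5779 -0.0475  0.0516] 0.0003
white top [305 200  10  11  23] [307.9 206.2] [ 0.56  -0.082  0.06 ]
white scene [208 236  17  11  64] [216.1 240.9] [ 0.576 -0.101  0.06 ]
  tri [ 0.5638 -0.0853  0.033 ] 0.001
yellow top [319 213  12  12 109] [324.5 218.8] [ 0.531 -0.12   0.06 ]
yellow scene [185 241  17  12  76] [192.9 246.8] [ 0.544 -0.135  0.06 ]
  tri [ 0.5333 -0.1237  0.0387] 0.0008
red top [337 215  13  12 126] [342.8 220.4] [ 0.528 -0.162  0.06 ]
red scene [170 246  18  22 223] [178.  257.4] [ 0.533 -0.169  0.06 ]
  tri [ 0.5286 -0.1646  0.0508] 0.0014
copper (318.14227294921875, 174.99673461914062) (85.16439056396484, 6.066733360290527) 15.780752182006836 [[0.659, -0.008, 0.042], [0.674, -0.012, 0.042], [0.619, -0.209, 0.042], [0.605, -0.204, 0.042]] [ 0.6392 -0.1084  0.042 ]
0.20410332777385753 -105.56751040396098
rubber (300.1808166503906, 241.3822021484375) (87.3594970703125, 4.985952377319336) 16.313852310180664 [[0.501, 0.035, 0.042], [0.512, 0.031, 0.042], [0.458, -0.164, 0.042], [0.447, -0.161, 0.042]] [ 0.4797 -0.0647  0.042 ]
0.20302848540746335 -105.48912407047501
```

View pics/zoom.png

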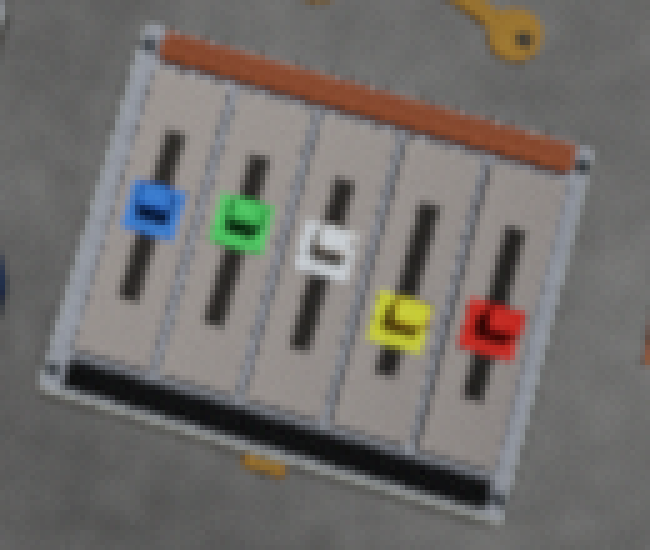

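The zoom shows the housing yawed about -15.4°, with each tab standing on a wider coloured foot. I'll check the tab shape in the scene view.

```bash
python3 - <<'E'
import cv2
a=cv2.imread("pics/scene0.png")[190:300,145:290]
cv2.imwrite("pics/zs.png",cv2.resize(a,None,fx=5.2,fy=5.2,interpolation=cv2.INTER_CUBIC))
E
```

```text
(no output)
```

View pics/zs.png

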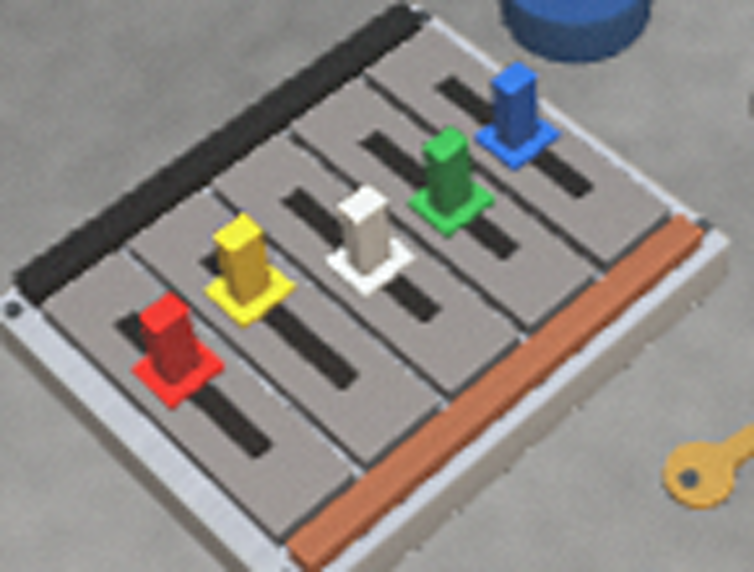

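The tabs are thin uprights on thin feet. Their top centres in this crop are red (165,310), yellow (238,232), white (363,203), green (446,143) and blue (515,77). I'll cast these at z=0.08 and compare with the feet in the top view.

```bash
python3 - <<'E'
from h import *
s=env.read_camera("scene");t=env.read_camera("top")
a=np.radians(-15.4);ex=np.array([np.cos(a),np.sin(a)]);ey=np.array([-ex[1],ex[0]]);c0=np.array([.5595,-.0866])
tp=dict(red=(165,310),yellow=(238,232),white=(363,203),green=(446,143),blue=(515,77))
ft=dict(red=(342.8,220.4),yellow=(324.5,218.8),white=(245+327/5-.5,155+250/5-.5),green=(292.9,199.1),blue=(275.3,196.4))
for k in tp:
    u,v=tp[k];p=onz(s,145+u/5.2-.4,190+v/5.2-.4,.08)[:2];q=onz(t,*ft[k],.044)[:2]
    print(k,p.round(4),"bank",[round((p-c0)@e*1000,1) for e in(ex,ey)],"foot",[round((q-c0)@e*1000,1) for e in(ex,ey)])
    for nm,x,n in(("start",-38,0),("lined",-24,0),("ONside",+45,0)):
        print("   ",k,nm)if 0 else None
E
```

```text
red [ 0.5298 -0.1653] bank [np.float64(-7.8), np.float64(-83.8)] foot [np.float64(-7.6), np.float64(-83.9)]
yellow [ 0.5325 -0.1233] bank [np.float64(-16.3), np.float64(-42.5)] foot [np.float64(-16.0), np.float64(-41.7)]
white [ 0.5662 -0.089 ] bank [np.float64(7.1), np.float64(-0.5)] foot [np.float64(7.3), np.float64(0.1)]
green [ 0.5784 -0.0487] bank [np.float64(8.2), np.float64(41.5)] foot [np.float64(8.6), np.float64(42.2)]
blue [ 0.5847 -0.0066] bank [np.float64(3.0), np.float64(83.9)] foot [np.float64(3.2), np.float64(84.1)]
```

```bash
cat > w.py <<'E'
import sys
from h import *
def where():
    s=env.get_state();a=np.radians(-15.4);ex=np.array([np.cos(a),np.sin(a)]);ey=np.array([-ex[1],ex[0]])
    d=s["tcp_pos"][:2]-[.5595,-.0866];w,x,y,z=s["orientation"];yaw=np.degrees(np.arctan2(2*(x*y+w*z),1-2*(y*y+z*z)))
    f=s["wrist_force"]
    print("t%.2f bank x %.1f y %.1f z %.1f yaw %.2f | F ex %.1f ey %.1f z %.1f gap %.1f"%(s["clock"],d@ex*1e3,d@ey*1e3,s["tcp_pos"][2]*1e3,yaw,f[:2]@ex,f[:2]@ey,f[2],s["finger_gap"]*1e3))
where()
E
python3 -m jog '[[1,0,0,0,6.6],[1,0,0,0,6.6],[1,0,0,0,6.6],[1,0,0,0,6.6],[1,0,0,0,6.6]]' 40
python3 w.py
python3 -m jog '[[1,0.014,-0.031,0,0],[1,0.014,-0.031,0,0],[1,0.014,-0.031,0,0],[1,0.014,-0.031,0,0],[1,0.014,-0.031,0,0]]'
python3 w.py
```

```text
clock: 0.82
tcp_pos: [0.1737, -0.5481, 0.2029]
orientation: [-0.0, 0.991, -0.137, 0.0]
wrist_force: [-0.3, 0.4, -0.4]
finger_gap: 0.0253
grip_force: 0.0
t0.82 bank x -249.4 y -547.4 z 202.9 yaw -15.74 | F ex -0.4 ey 0.4 z -0.4 gap 25.3
clock: 1.23
tcp_pos: [0.283, -0.4162, 0.203]
orientation: [0.0, 0.991, -0.135, 0.0]
wrist_force: [0.4, -0.3, 0.3]
finger_gap: 0.0002
grip_force: 0.0
t1.23 bank x -179.0 y -391.2 z 203.0 yaw -15.46 | F ex 0.5 ey -0.1 z 0.3 gap 0.2
```

```bash

python3 -m jog '[[1,0.014,-0.031,0,0],[1,0.014,-0.031,0,0],[1,0.014,-0.031,0,0],[1,0.014,-0.031,0,0],[1,0.014,-0.031,0,0]]' >/dev/null
python3 -m jog '[[1,0.014,-0.031,0,0],[1,0.014,-0.031,0,0],[1,0.014,-0.031,0,0],[1,0.014,-0.030,0,0],[1,0.0,0,0.03,0]]' >/dev/null
python3 -m jog '[[1,0,0,0.03,0],[1,0,0,0.03,0],[1,0,0,0,0],[1,0,0,0,0]]' >/dev/null
python3 w.py
python3 - <<'E'
from h import *
c=env.read_camera("wrist");cv2.imwrite("pics/w1.png",c["img"][:,:,::-1])
E
```

```text
t2.40 bank x -54.8 y -114.1 z 112.0 yaw -15.41 | F ex 0.3 ey 0.3 z 0.8 gap -0.2
```

View pics/w1.png

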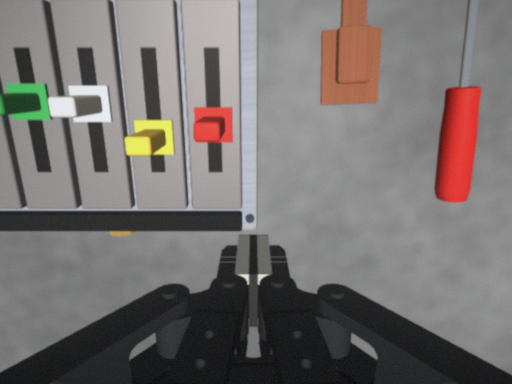

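The wrist view shows the shut fingertips at (253,240), just short of the red row at (213,125), so one more lateral step is needed.

```bash

python3 -m jog '[[1,0.015,-0.030,0,0],[1,0,0,0.024,0],[1,0,0,0.024,0],[1,0,0,0,0],[1,0,0,0,0]]' >/dev/null
python3 w.py
python3 -m jog '[[1,0.005,0,0,0],[1,0.005,0,0,0],[1,0.004,0,0,0],[1,0,0,0,0]]' >/dev/null
python3 w.py
python3 -m jog '[[1,0.004,0,0,0],[1,0.004,0,0,0],[1,0,0,0,0]]' >/dev/null
python3 w.py
```

```text
t2.87 bank x -37.9 y -84.8 z 66.1 yaw -15.44 | F ex -1.1 ey -1.4 z 0.6 gap 0.1
t3.20 bank x -21.9 y -85.2 z 66.3 yaw -15.44 | F ex 0.2 ey -0.0 z -0.1 gap -0.0
t3.45 bank x -15.2 y -84.7 z 65.1 yaw -15.43 | F ex 0.1 ey -0.3 z 0.3 gap -0.0
```

```bash

python3 -m jog '[[1,0,0,0,0],[1,0,0,0,0]]' >/dev/null
python3 w.py
python3 - <<'E'
from h import *
c=env.read_camera("scene");cv2.imwrite("pics/s1.png",cv2.resize(c["img"][150:310,130:300,::-1],None,fx=3.5,fy=3.5))
E
```

```text
t3.62 bank x -16.5 y -84.5 z 64.7 yaw -15.42 | F ex 0.3 ey 0.4 z -0.6 gap -0.2
```

View pics/s1.png

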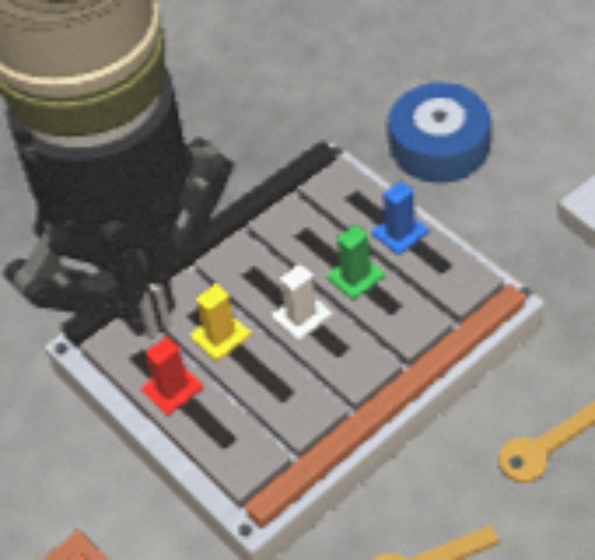

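The tips, at about (153,328) in the crop, still look well behind the red tab at (165,350). I'll cast that pixel to check.

```bash
python3 - <<'E'
from h import *
s=env.read_camera("scene")
a=np.radians(-15.4);ex=np.array([np.cos(a),np.sin(a)]);ey=np.array([-ex[1],ex[0]]);c0=np.array([.5595,-.0866])
for nm,(u,v),z in(("tip",(155,332),.054),("redtop",(165,348),.08)):
    p=onz(s,130+u/3.5-.4,150+v/3.5-.4,z);print(nm,p,(p[:2]-c0)@ex,(p[:2]-c0)@ey)
E
python3 w.py
```

```text
tip [ 0.50421721 -0.14563672  0.054     ] -0.037620324034229005 -0.071597718442693
redtop [ 0.53019727 -0.16458642  0.08      ] -0.00754085498119875 -0.08296787301625942
t3.72 bank x -16.5 y -84.5 z 64.8 yaw -15.42 | F ex 0.4 ey -0.0 z -0.2 gap 0.1
```

```bash
python3 - <<'E'
from h import *
c=env.read_camera("wrist");t=env.read_camera("top");st=env.get_state();p=st["tcp_pos"]
print(p,np.array(c["T"]).round(3))
for v in(225,236,250): 
  for z in(.045,.054,.07,.09): print(v,z,(onz(c,253,v,z)-p).round(4))
a=cv2.resize(c["img"][:,100:400,::-1],None,fx=1.3,fy=1.3);b=cv2.resize(t["img"][150:290,240:380,::-1],(500,500))
a=a[:500]; b=b[:a.shape[0]]
cv2.imwrite("pics/both.png",np.hstack([a[:b.shape[0]],b])[:, :800])
E
```

```text
[ 0.52117556 -0.16376248  0.06484059] [[-0.265  0.923  0.28   0.592]
 [-0.964 -0.253 -0.077 -0.184]
 [-0.    -0.29   0.957  0.234]
 [ 0.     0.     0.     1.   ]]
225 0.045 [-0.0062  0.0008 -0.0198]
225 0.054 [-0.0026 -0.0002 -0.0108]
225 0.07 [ 0.004  -0.002   0.0052]
225 0.09 [ 0.0121 -0.0042  0.0252]
236 0.045 [-0.0132  0.0027 -0.0198]
236 0.054 [-0.0092  0.0016 -0.0108]
236 0.07 [-0.0021 -0.0003  0.0052]
236 0.09 [ 0.0068 -0.0028  0.0252]
250 0.045 [-0.0223  0.0052 -0.0198]
250 0.054 [-0.0179  0.004  -0.0108]
250 0.07 [-0.01    0.0018  0.0052]
250 0.09 [-0.0001 -0.0009  0.0252]
```

View pics/both.png

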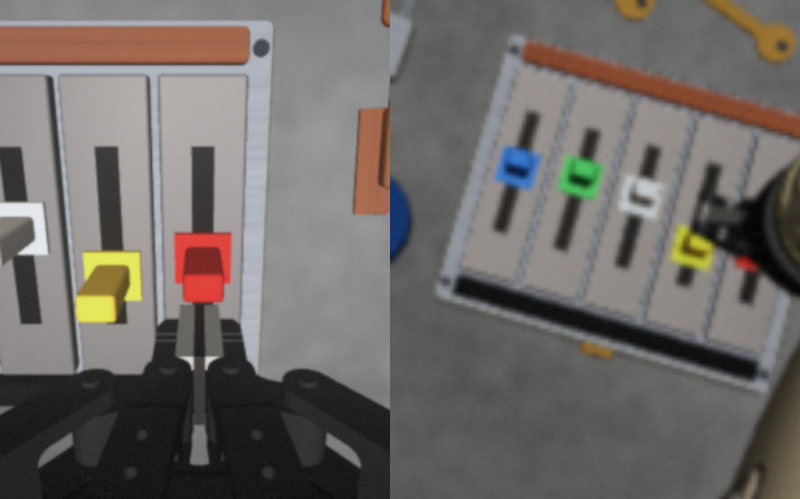

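The wrist view shows the tips (about 203,310) right behind the red tab and centred on it, so contact is close. I'll creep forward and watch the force.

```bash

python3 -m jog '[[1,0.003,0,0,0],[1,0.003,0,0,0],[1,0,0,0,0]]' >/dev/null; python3 w.py
python3 -m jog '[[1,0.003,0,0,0],[1,0.003,0,0,0],[1,0,0,0,0]]' >/dev/null; python3 w.py
python3 -m jog '[[1,0.003,0,0,0],[1,0.003,0,0,0],[1,0,0,0,0]]' >/dev/null; python3 w.py
```

```text
t4.07 bank x -9.3 y -84.7 z 65.0 yaw -15.42 | F ex 0.1 ey -0.7 z -1.2 gap -0.1
t4.32 bank x -3.4 y -84.7 z 64.9 yaw -15.42 | F ex 0.9 ey 0.0 z 0.3 gap -0.2
t4.57 bank x 2.5 y -84.7 z 64.9 yaw -15.42 | F ex -0.3 ey -0.2 z 0.1 gap -0.2
```

```bash
python3 - <<'E'
from h import *
c=env.read_camera("wrist");t=env.read_camera("scene")
a=cv2.resize(c["img"][:,130:380,::-1],(375,576));b=cv2.resize(t["img"][190:310,150:240,::-1],(425,567))
a=a[:567]
cv2.imwrite("pics/both2.png",np.hstack([a,b]))
E
```

```text
(no output)
```

View pics/both2.png

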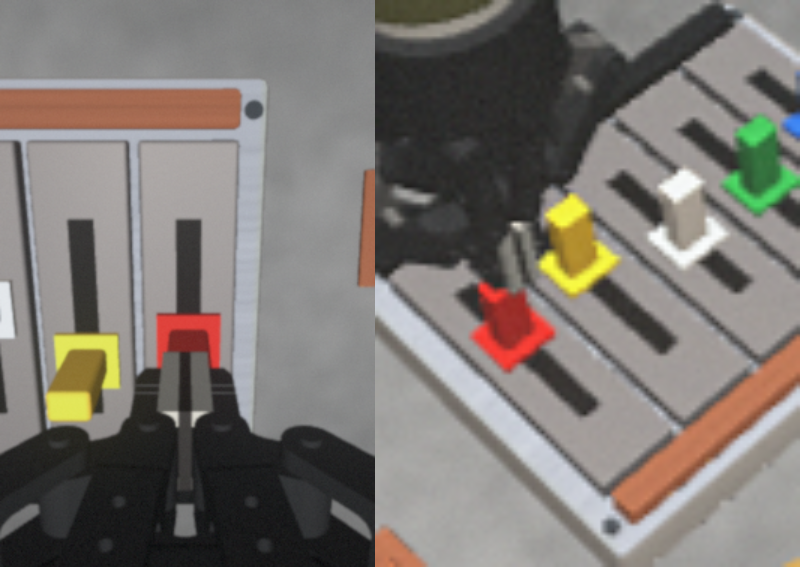

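```bash
python3 - <<'E'
from h import *
c=env.read_camera("wrist");s=env.read_camera("scene");print(env.get_state()["tcp_pos"])
for v in (233,237):
  for (u2,v2) in((179,251),(179.5,252)):
    (o1,d1),(o2,d2)=ray(c,253,v),ray(s,u2,v2)
    t=np.linalg.lstsq(np.c_[d1,-d2],o2-o1,rcond=None)[0]; p=o1+d1*t[0];q=o2+d2*t[1]
    print(((p+q)/2).round(4),np.linalg.norm(p-q).round(4))
for z in(.06,.07,.08,.09):print(z,onz(s,179,251,z).round(4))
E
```

```text
[ 0.53860731 -0.16856064  0.06482629]
[ 0.5466 -0.1728  0.0939] 0.0043
[ 0.5455 -0.1721  0.0896] 0.0027
[ 0.5444 -0.1718  0.0916] 0.0027
[ 0.5434 -0.1711  0.0873] 0.0011
0.06 [ 0.5258 -0.1564  0.06  ]
0.07 [ 0.5313 -0.1613  0.07  ]
0.08 [ 0.5367 -0.1662  0.08  ]
0.09 [ 0.5421 -0.1711  0.09  ]
```

The fingers actually passed above the tab. Triangulation puts the tip near z≈0.088, although the reported TCP z minus the tip extent gives 0.054. I'll back off, go lower in checked steps, and try again.

```bash

python3 -m jog '[[1,-0.021,0,0,0],[1,-0.021,0,0,0],[1,0,0,0.01,0],[1,0,0,0,0]]' >/dev/null; python3 w.py
python3 -m jog '[[1,0,0,0.005,0],[1,0,0,0,0]]' >/dev/null; python3 w.py
python3 -m jog '[[1,0,0,0.005,0],[1,0,0,0,0]]' >/dev/null; python3 w.py
python3 -m jog '[[1,0,0,0.003,0],[1,0,0,0,0]]' >/dev/null; python3 w.py
python3 -m jog '[[1,0,0,0.002,0],[1,0,0,0,0]]' >/dev/null; python3 w.py
python3 -m jog '[[1,0,0,0.002,0],[1,0,0,0,0]]' >/dev/null; python3 w.py
python3 - <<'E'
from h import *
s=env.read_camera("scene");cv2.imwrite("pics/s3.png",cv2.resize(s["img"][190:310,140:270,::-1],None,fx=5,fy=5,interpolation=cv2.INTER_CUBIC))
E
```

```text
t5.10 bank x -42.0 y -84.3 z 53.7 yaw -15.43 | F ex -0.0 ey 0.1 z 0.0 gap 0.0
t5.27 bank x -39.7 y -84.7 z 49.3 yaw -15.42 | F ex 0.1 ey -0.3 z 0.1 gap 0.5
t5.43 bank x -40.1 y -84.6 z 44.1 yaw -15.42 | F ex 0.6 ey -0.6 z 0.1 gap -0.1
t5.60 bank x -40.3 y -84.6 z 41.3 yaw -15.42 | F ex -0.5 ey -0.1 z -0.4 gap 0.1
t5.77 bank x -40.3 y -84.6 z 39.6 yaw -15.42 | F ex 0.1 ey 0.8 z 0.2 gap 0.2
t5.93 bank x -40.3 y -84.6 z 37.7 yaw -15.42 | F ex 0.0 ey -0.3 z 0.0 gap 0.4
```

View pics/s3.png

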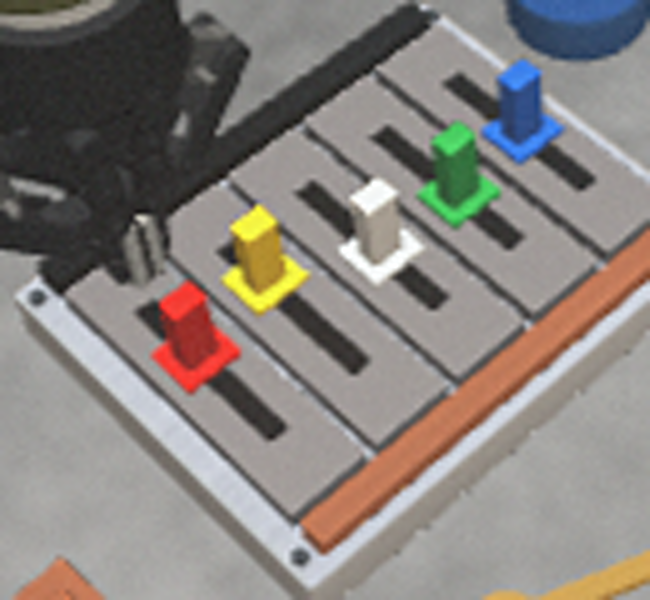

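The fingertips, at about (148,287), now stand low behind the red tab at (190,330) and clear of the plate. I'll push on +x.

```bash

python3 -m jog '[[1,0.005,0,0,0],[1,0.005,0,0,0],[1,0.004,0,0,0],[1,0,0,0,0]]' >/dev/null; python3 w.py
python3 -m jog '[[1,0.003,0,0,0],[1,0.003,0,0,0],[1,0,0,0,0]]' >/dev/null; python3 w.py
python3 -m jog '[[1,0.003,0,0,0],[1,0.003,0,0,0],[1,0,0,0,0]]' >/dev/null; python3 w.py
python3 -m jog '[[1,0.003,0,0,0],[1,0,0,0,0]]' >/dev/null; python3 w.py
python3 -m jog '[[1,0.003,0,0,0],[1,0,0,0,0]]' >/dev/null; python3 w.py
```

```text
t6.32 bank x -24.7 y -84.8 z 38.1 yaw -15.42 | F ex -0.1 ey -1.0 z -0.0 gap 0.1
t6.57 bank x -20.3 y -84.6 z 37.7 yaw -15.42 | F ex -0.8 ey 0.1 z 0.1 gap 0.1
t6.82 bank x -14.0 y -84.5 z 37.7 yaw -15.42 | F ex -1.3 ey 0.0 z 0.4 gap -0.1
t6.98 bank x -11.0 y -84.5 z 37.7 yaw -15.42 | F ex -1.3 ey -0.9 z -1.3 gap -0.3
t7.15 bank x -7.9 y -84.5 z 37.7 yaw -15.42 | F ex -1.2 ey 0.2 z -0.5 gap 0.4
```

```bash
cat > tab.py <<'E'
from h import *
import h as hh,sys
# tab position from the lowest 35% rows of the colour blob (foot near corner) in scene view
s=env.read_camera("scene");hs=cv2.cvtColor(s["img"],cv2.COLOR_RGB2HSV)
a=np.radians(-15.4);ex=np.array([np.cos(a),np.sin(a)]);c0=np.array([.5595,-.0866])
for k in("red","yellow","blue","green","white"):
    m=(cv2.inRange(hs,(0,0,205),(180,40,255)) if k=="white" else sum(cv2.inRange(hs,(p,120,50),(q,255,255)) for p,q in hh.H[k]))
    b=np.zeros_like(m);
    box=dict(red=(165,225,200,285),yellow=(180,215,215,270),white=(203,220,240,265),green=(218,205,255,250),blue=(232,195,270,235))[k]
    x0,y0,x1,y1=box;b[y0:y1,x0:x1]=m[y0:y1,x0:x1]
    N,l,st,ce=cv2.connectedComponentsWithStats(b)
    if N<2: print(k,"none");continue
    i=1+np.argmax(st[1:,4]);yy,xx=np.nonzero(l==i);y=yy.max();
    p=onz(s,xx[yy>=y-1].mean(),y+.5,.043)[:2]
    print(k,"near foot corner bank x %.1f"%((p-c0)@ex*1e3), "area",st[i,4])
E
python3 tab.py
```

```text
red near foot corner bank x 21.6 area 223
yellow near foot corner bank x -4.3 area 81
blue near foot corner bank x 15.0 area 177
green near foot corner bank x 19.2 area 164
white near foot corner bank x 18.3 area 61
```

The foot geometry works: an undisturbed foot corner sits at slide + 12 mm. Red is therefore at about +9.6 with TCP at -7.9, an offset of 17.5 mm. From here I'll use fine steps to feel the stop.

```bash

python3 -m jog '[[1,0.003,0,0,0],[1,0.003,0,0,0],[1,0,0,0,0]]' >/dev/null; python3 w.py
for i in 1; do python3 -m jog '[[1,0.0015,0,0,0],[1,0,0,0,0]]' >/dev/null; python3 w.py; done
python3 -m jog '[[1,0.001,0,0,0],[1,0,0,0,0]]' >/dev/null; python3 w.py
python3 -m jog '[[1,0.001,0,0,0],[1,0,0,0,0]]' >/dev/null; python3 w.py
```

```text
t7.45 bank x -1.6 y -84.6 z 37.8 yaw -15.42 | F ex -1.1 ey 0.0 z -1.0 gap 0.6
t7.62 bank x -0.5 y -84.6 z 37.8 yaw -15.42 | F ex -0.8 ey 0.6 z -1.4 gap 0.3
t7.78 bank x 0.3 y -84.6 z 37.9 yaw -15.42 | F ex -2.1 ey -0.0 z -1.7 gap -0.3
t7.95 bank x 1.3 y -84.6 z 37.9 yaw -15.42 | F ex -1.9 ey -0.2 z -1.5 gap -0.4
```

```bash

python3 -m jog '[[1,0.001,0,0,0],[1,0,0,0,0]]' >/dev/null; python3 w.py
python3 -m jog '[[1,0.001,0,0,0],[1,0,0,0,0]]' >/dev/null; python3 w.py
python3 tab.py | head -1
```

```text
t8.12 bank x 2.3 y -84.6 z 37.9 yaw -15.42 | F ex -2.1 ey -0.4 z -0.2 gap 0.1
t8.28 bank x 3.1 y -84.6 z 37.9 yaw -15.42 | F ex -3.5 ey -0.4 z -1.0 gap 0.1
red near foot corner bank x 31.6 area 224
```

```bash

python3 -m jog '[[1,0.001,0,0,0],[1,0,0,0,0]]' >/dev/null; python3 w.py
python3 -m jog '[[1,0.001,0,0,0],[1,0,0,0,0]]' >/dev/null; python3 w.py
python3 tab.py | head -1
```

```text
t8.50 bank x 3.1 y -84.6 z 37.8 yaw -15.43 | F ex -5.7 ey -0.3 z 3.2 gap -0.1
t8.67 bank x 3.1 y -84.6 z 37.8 yaw -15.43 | F ex -8.8 ey 0.1 z 4.5 gap -0.1
red near foot corner bank x 31.6 area 225
```

Stop found at TCP 3.1, with stiffness about 3 N/mm. I'll press to about 13 N and hold.

```bash

python3 -m jog '[[1,0.0015,0,0,0],[1,0,0,0,0]]' >/dev/null; python3 w.py
python3 -m jog '[[1,0,0,0,0],[1,0,0,0,0],[1,0,0,0,0],[1,0,0,0,0]]' >/dev/null; python3 w.py
```

```text
t8.88 bank x 3.1 y -84.5 z 37.8 yaw -15.43 | F ex -12.2 ey -0.4 z 8.0 gap -0.3
t9.22 bank x 3.1 y -84.5 z 37.8 yaw -15.43 | F ex -12.4 ey -0.1 z 7.3 gap -0.3
```

```bash

python3 -m jog '[[1,-0.019,0,0,0],[1,-0.019,0,0,0],[1,-0.019,0,0,0],[1,0,-0.021,0,0],[1,0,-0.021,0,0]]' >/dev/null; python3 w.py
python3 -m jog '[[1,0.004,0,0,0],[1,0.004,0,0,0],[1,0.003,0,0,0],[1,0.003,0,0,0],[1,0,0,0,0]]' >/dev/null; python3 w.py
python3 tab.py | head -2
```

```text
t9.63 bank x -49.4 y -43.0 z 38.7 yaw -15.58 | F ex 1.1 ey 0.3 z 0.4 gap -0.0
t10.05 bank x -34.7 y -43.4 z 38.0 yaw -15.47 | F ex 0.9 ey -0.5 z -0.7 gap -0.1
red near foot corner bank x 31.6 area 223
yellow near foot corner bank x -4.3 area 78
```

```bash

python3 -m jog '[[1,0.003,0,0,0],[1,0.003,0,0,0],[1,0.003,0,0,0],[1,0.003,0,0,0],[1,0,0,0,0]]' >/dev/null; python3 w.py
python3 -m jog '[[1,0.003,0,0,0],[1,0.003,0,0,0],[1,0.003,0,0,0],[1,0,0,0,0]]' >/dev/null; python3 w.py
python3 -m jog '[[1,0.0025,0,0,0],[1,0,0,0,0]]' >/dev/null; python3 w.py
python3 -m jog '[[1,0.0015,0,0,0],[1,0,0,0,0]]' >/dev/null; python3 w.py
python3 -m jog '[[1,0.0015,0,0,0],[1,0,0,0,0]]' >/dev/null; python3 w.py
python3 -m jog '[[1,0.0015,0,0,0],[1,0,0,0,0]]' >/dev/null; python3 w.py; python3 tab.py | head -2
```

```text
t10.52 bank x -24.2 y -42.9 z 37.6 yaw -15.44 | F ex -1.6 ey -1.5 z 1.2 gap 0.0
t10.85 bank x -14.7 y -42.7 z 37.7 yaw -15.43 | F ex -2.4 ey -1.6 z -1.2 gap -0.1
t11.02 bank x -12.4 y -42.5 z 37.7 yaw -15.42 | F ex -2.3 ey -0.4 z -0.2 gap 0.2
t11.18 bank x -11.2 y -42.5 z 37.7 yaw -15.42 | F ex -2.3 ey -2.1 z -1.4 gap 0.2
t11.35 bank x -9.7 y -42.5 z 37.7 yaw -15.42 | F ex -3.1 ey -1.3 z -1.5 gap 0.0
t11.52 bank x -8.2 y -42.5 z 37.8 yaw -15.42 | F ex -3.1 ey -0.4 z -1.9 gap -0.0
red near foot corner bank x 31.6 area 223
yellow near foot corner bank x 19.8 area 83
```

```bash

python3 -m jog '[[1,0.0015,0,0,0],[1,0,0,0,0]]' >/dev/null; python3 w.py
python3 -m jog '[[1,0.0015,0,0,0],[1,0,0,0,0]]' >/dev/null; python3 w.py
python3 -m jog '[[1,0.0015,0,0,0],[1,0,0,0,0]]' >/dev/null; python3 w.py
python3 -m jog '[[1,0.001,0,0,0],[1,0,0,0,0]]' >/dev/null; python3 w.py
```

```text
t11.73 bank x -6.6 y -42.5 z 37.8 yaw -15.42 | F ex -3.0 ey -0.2 z -2.2 gap -0.0
t11.90 bank x -5.1 y -42.5 z 37.8 yaw -15.42 | F ex -2.6 ey -0.7 z -2.4 gap 0.4
t12.07 bank x -4.9 y -42.5 z 37.8 yaw -15.42 | F ex -6.7 ey -1.3 z 1.6 gap -0.2
t12.23 bank x -4.9 y -42.5 z 37.8 yaw -15.42 | F ex -8.2 ey 0.0 z 3.3 gap -0.5
```

```bash

python3 -m jog '[[1,0.0015,0,0,0],[1,0,0,0,0]]' >/dev/null; python3 w.py
python3 -m jog '[[1,0,0,0,0],[1,0,0,0,0],[1,0,0,0,0],[1,0,0,0,0]]' >/dev/null; python3 w.py
python3 -m jog '[[1,-0.019,0,0,0],[1,-0.019,0,0,0],[1,-0.006,-0.030,0,0],[1,0,-0.033,0,0],[1,0,-0.033,0,0]]' >/dev/null; python3 w.py
python3 -m jog '[[1,0,-0.031,0,0],[1,0,0,0,0],[1,0.010,0,0,0],[1,0.010,0,0,0],[1,0,0,0,0]]' >/dev/null; python3 w.py
python3 tab.py
```

```text
t12.40 bank x -4.8 y -42.5 z 37.8 yaw -15.42 | F ex -12.3 ey -1.6 z 7.2 gap -0.1
t12.73 bank x -4.9 y -42.5 z 37.8 yaw -15.42 | F ex -12.3 ey -1.1 z 6.6 gap -0.1
t13.15 bank x -43.2 y 36.8 z 39.3 yaw -13.51 | F ex 0.9 ey -0.0 z 0.1 gap -0.0
t13.57 bank x -21.9 y 50.7 z 39.0 yaw -12.54 | F ex 1.0 ey 0.2 z 0.3 gap -0.1
red near foot corner bank x 31.6 area 222
yellow near foot corner bank x 23.5 area 83
blue near foot corner bank x 15.0 area 177
green near foot corner bank x 19.2 area 164
white near foot corner bank x 18.3 area 61
```

```bash
python3 - <<'E'
from h import *
s=env.get_state();print(s["joint_pos"].round(3),s["qvel"].round(3),s["tau"].round(1),s["tcp_pos"],s["orientation"])
E
python3 -m jog '[[1,-0.01,0,0,0],[1,-0.01,0,0,0],[1,0,0,0,0],[1,0,0,0,0]]' >/dev/null; python3 w.py
```

```text
[-0.22   0.369 -0.297  0.904  0.028  3.141] [-0.    -0.011 -0.034  0.014  0.002 -0.001] [  0.1 -47.   26.5  -0.2   0.1   0. ] [ 0.55043307 -0.03158839  0.03867087] [-0.01362786  0.9939276  -0.10916475  0.00229337]
t13.95 bank x -45.4 y 49.7 z 38.5 yaw -12.51 | F ex 0.4 ey -0.5 z 0.5 gap -0.1
```

Joint 6 reached its limit. I'll lift and give the tool a half turn the other way (−177°), after which tool x points along −x of the housing.

```bash

python3 -m jog '[[1,0,0,-0.03,0],[1,0,0,-0.03,-7],[1,0,0,0,-7.1],[1,0,0,0,-7.1],[1,0,0,0,-7.1]]' >/dev/null
python3 -m jog '[[1,0,0,0,-7.1],[1,0,0,0,-7.1],[1,0,0,0,-7.1],[1,0,0,0,-7.1],[1,0,0,0,-7.1]]' >/dev/null
python3 -m jog '[[1,0,0,0,-7.1],[1,0,0,0,-7.1],[1,0,0,0,-7.1],[1,0,0,0,-7.1],[1,0,0,0,-7.1]]' >/dev/null
python3 -m jog '[[1,0,0,0,-7.1],[1,0,0,0,-7.1],[1,0,0,0,-7.1],[1,0,0,0,-7.1],[1,0,0,0,-7.1]]' >/dev/null
python3 -m jog '[[1,0,0,0,-7.1],[1,0,0,0,-7.1],[1,0,0,0,-7.1],[1,0,0,0,0],[1,0,0,0,0]]' >/dev/null
python3 w.py; python3 -c "
from workcell import env;print(env.get_state()['joint_pos'].round(3))"
```

```text
t16.03 bank x -44.4 y 48.3 z 98.5 yaw 143.42 | F ex 1.0 ey 0.2 z 0.3 gap -0.2
[-0.222  0.28  -0.263  1.028  0.028  0.416]
```

```bash

python3 -m jog '[[1,0,0,0,-7.05],[1,0,0,0,-7.05],[1,0,0,0,-7.05],[1,0,0,0,0],[1,0,0,0,0]]' >/dev/null; python3 w.py
python3 -m jog '[[1,0,0.018,0,0],[1,0,0.018,0,0],[1,0,0,0,0],[1,0,0,0,0]]' >/dev/null
python3 w.py; python3 -c "
from workcell import env;s=env.get_state();print(s['joint_pos'].round(3),s['orientation'])"
```

```text
t16.45 bank x -44.7 y 48.4 z 98.5 yaw 164.46 | F ex 0.1 ey 0.5 z -0.1 gap 0.2
t16.78 bank x -45.0 y 84.9 z 99.4 yaw 164.68 | F ex -0.3 ey -0.0 z 0.2 gap -0.1
[-0.153  0.293 -0.242  1.034  0.027  0.115] [0.00107133 0.13332856 0.99097669 0.01369496]
```

```bash

python3 -m jog '[[1,0,0,0.03,0],[1,0,0,0.02,0],[1,0,0,0.006,0],[1,0,0,0.004,0],[1,0,0,0,0]]' >/dev/null; python3 w.py
python3 -m jog '[[1,-0.008,0,0,0],[1,-0.008,0,0,0],[1,-0.008,0,0,0],[1,-0.008,0,0,0],[1,0,0,0,0]]' >/dev/null; python3 w.py
python3 -m jog '[[1,-0.003,0,0,0],[1,-0.003,0,0,0],[1,0,0,0,0]]' >/dev/null; python3 w.py
python3 tab.py|sed -n 3p
```

```text
t17.20 bank x -45.4 y 85.6 z 39.1 yaw 164.69 | F ex -1.0 ey 0.1 z 0.1 gap -0.1
t17.62 bank x -10.6 y 86.2 z 40.0 yaw 164.75 | F ex 0.4 ey -0.1 z -0.9 gap -0.1
t17.87 bank x -7.1 y 86.2 z 39.3 yaw 164.78 | F ex -0.8 ey 0.9 z -1.5 gap -0.2
blue near foot corner bank x 20.9 area 178
```

```bash

python3 -m jog '[[1,-0.002,0,0,0],[1,0,0,0,0]]' >/dev/null; python3 w.py
python3 -m jog '[[1,-0.0015,0,0,0],[1,0,0,0,0]]' >/dev/null; python3 w.py
python3 -m jog '[[1,-0.0015,0,0,0],[1,0,0,0,0]]' >/dev/null; python3 w.py
python3 -m jog '[[1,-0.0015,0,0,0],[1,0,0,0,0]]' >/dev/null; python3 w.py
python3 -m jog '[[1,-0.001,0,0,0],[1,0,0,0,0]]' >/dev/null; python3 w.py; python3 tab.py|sed -n 3p
```

```text
t18.08 bank x -5.5 y 86.2 z 39.3 yaw 164.79 | F ex -0.4 ey -0.8 z 0.3 gap 0.1
t18.25 bank x -3.8 y 86.2 z 39.3 yaw 164.78 | F ex -2.3 ey -0.3 z 0.2 gap 0.0
t18.42 bank x -2.2 y 86.2 z 39.3 yaw 164.78 | F ex -1.8 ey 0.6 z 0.2 gap 0.1
t18.58 bank x -1.0 y 86.2 z 39.3 yaw 164.78 | F ex -3.6 ey 0.1 z 0.4 gap 0.2
t18.75 bank x -1.0 y 86.2 z 39.3 yaw 164.79 | F ex -5.9 ey -0.7 z 3.2 gap -0.0
blue near foot corner bank x 27.5 area 180
```

```bash

python3 -m jog '[[1,-0.0015,0,0,0],[1,0,0,0,0]]' >/dev/null; python3 w.py
python3 -m jog '[[1,-0.001,0,0,0],[1,0,0,0,0]]' >/dev/null; python3 w.py
python3 -m jog '[[1,0,0,0,0],[1,0,0,0,0],[1,0,0,0,0],[1,0,0,0,0]]' >/dev/null; python3 w.py
```

```text
t18.97 bank x -0.9 y 86.3 z 39.3 yaw 164.80 | F ex -8.5 ey 0.4 z 6.5 gap -0.1
t19.13 bank x -0.9 y 86.3 z 39.3 yaw 164.81 | F ex -10.8 ey -1.1 z 8.6 gap 0.2
t19.47 bank x -0.9 y 86.3 z 39.3 yaw 164.81 | F ex -11.1 ey -0.7 z 7.9 gap 0.1
```

```bash

python3 -m jog '[[1,0.008,0,0,0],[1,0.008,0,0,0],[1,0,0,-0.03,0],[1,0,0,-0.03,0],[1,0,0,0,0]]' >/dev/null; python3 w.py
python3 -m jog '[[1,-0.018,-0.028,0,0],[1,-0.018,-0.028,0,0],[1,-0.018,-0.028,0,0],[1,-0.002,0,0,0],[1,0,0,0,0]]' >/dev/null; python3 w.py;python3 tab.py
```

```text
t19.88 bank x -8.9 y 85.0 z 105.3 yaw 164.78 | F ex 2.0 ey -0.4 z 0.3 gap 0.1
t20.30 bank x 45.0 y -0.9 z 96.9 yaw 164.61 | F ex 0.2 ey -0.3 z -0.0 gap 0.1
red near foot corner bank x 31.6 area 223
yellow near foot corner bank x 23.5 area 85
blue near foot corner bank x 27.5 area 179
green near foot corner bank x 19.2 area 101
white near foot corner bank x 18.3 area 62
```

```bash

python3 -m jog '[[1,0,0,0.03,0],[1,0,0,0.02,0],[1,0,0,0.006,0],[1,0,0,0.003,0],[1,0,0,0,0]]' >/dev/null; python3 w.py
python3 -m jog '[[1,0.006,0,0,0],[1,0.006,0,0,0],[1,0.005,0,0,0],[1,0.005,0,0,0],[1,0,0,0,0]]' >/dev/null; python3 w.py
python3 -m jog '[[1,0.003,0,0,0],[1,0.003,0,0,0],[1,0.003,0,0,0],[1,0.003,0,0,0],[1,0,0,0,0]]' >/dev/null; python3 w.py;
```

```text
t20.77 bank x 42.5 y 3.2 z 37.9 yaw 164.85 | F ex 0.1 ey -0.0 z 0.7 gap 0.1
t21.18 bank x 21.0 y 2.4 z 39.0 yaw 164.78 | F ex 0.3 ey -0.5 z 1.0 gap -0.0
t21.60 bank x 8.9 y 2.2 z 38.3 yaw 164.78 | F ex 2.8 ey 0.5 z 0.8 gap 0.1
```

```bash

python3 -m jog '[[1,0.003,0,0,0],[1,0.003,0,0,0],[1,0,0,0,0]]' >/dev/null; python3 w.py
python3 -m jog '[[1,0.0015,0,0,0],[1,0,0,0,0]]' >/dev/null; python3 w.py
python3 -m jog '[[1,0.0015,0,0,0],[1,0,0,0,0]]' >/dev/null; python3 w.py
python3 -m jog '[[1,0.0015,0,0,0],[1,0,0,0,0]]' >/dev/null; python3 w.py
python3 -m jog '[[1,0.0015,0,0,0],[1,0,0,0,0]]' >/dev/null; python3 w.py
```

```text
t21.85 bank x 2.4 y 2.2 z 38.0 yaw 164.78 | F ex 1.7 ey 0.3 z 1.3 gap -0.0
t22.02 bank x 1.2 y 2.2 z 37.9 yaw 164.78 | F ex 2.4 ey -0.1 z 1.8 gap 0.3
t22.18 bank x -0.2 y 2.2 z 37.9 yaw 164.78 | F ex 2.7 ey 0.7 z 1.2 gap -0.1
t22.35 bank x -1.7 y 2.2 z 37.9 yaw 164.78 | F ex 2.5 ey 0.0 z 0.4 gap -0.0
t22.52 bank x -2.3 y 2.2 z 38.0 yaw 164.78 | F ex 5.1 ey 0.7 z -1.1 gap 0.3
```

```bash

python3 -m jog '[[1,0.001,0,0,0],[1,0,0,0,0]]' >/dev/null; python3 w.py
python3 -m jog '[[1,0.0015,0,0,0],[1,0,0,0,0]]' >/dev/null; python3 w.py
python3 -m jog '[[1,0,0,0,0],[1,0,0,0,0],[1,0,0,0,0],[1,0,0,0,0]]' >/dev/null; python3 w.py; python3 tab.py
```

```text
t22.68 bank x -2.3 y 2.2 z 38.1 yaw 164.78 | F ex 7.8 ey 0.5 z -3.3 gap -0.1
t22.85 bank x -2.3 y 2.2 z 38.1 yaw 164.78 | F ex 10.7 ey 0.2 z -6.1 gap -0.0
t23.18 bank x -2.3 y 2.2 z 38.1 yaw 164.78 | F ex 10.5 ey -0.6 z -6.0 gap -0.3
red near foot corner bank x 31.6 area 222
yellow near foot corner bank x 23.5 area 84
blue near foot corner bank x 27.5 area 179
green near foot corner bank x 19.2 area 172
white near foot corner bank x -9.1 area 32
```

```bash

python3 -m jog '[[1,-0.017,0,0,0],[1,-0.017,0,0,0],[1,-0.017,0,0,0],[1,0,0.020,0,0],[1,0,0.020,0,0]]' >/dev/null
python3 -m jog '[[1,0,0,0,0]]' >/dev/null; python3 w.py
python3 -m jog '[[1,0.005,0,0,0],[1,0.005,0,0,0],[1,0.005,0,0,0],[1,0.003,0,0,0],[1,0,0,0,0]]' >/dev/null; python3 w.py
python3 -m jog '[[1,0.003,0,0,0],[1,0.003,0,0,0],[1,0.003,0,0,0],[1,0.003,0,0,0],[1,0,0,0,0]]' >/dev/null; python3 w.py; python3 tab.py
```

```text
t23.73 bank x 43.5 y 45.0 z 38.0 yaw 164.93 | F ex 0.1 ey 0.0 z 0.9 gap 0.1
t24.15 bank x 26.2 y 41.7 z 39.2 yaw 164.74 | F ex 0.6 ey -0.3 z 0.0 gap -0.0
t24.57 bank x 15.6 y 41.9 z 39.4 yaw 164.77 | F ex 2.8 ey -1.6 z -1.2 gap -0.1
red near foot corner bank x 31.6 area 222
yellow near foot corner bank x 23.5 area 84
blue near foot corner bank x 27.5 area 179
green near foot corner bank x 10.3 area 83
white near foot corner bank x -9.1 area 45
```

```bash

python3 -m jog '[[1,0.003,0,0,0],[1,0.003,0,0,0],[1,0,0,0,0]]' >/dev/null; python3 w.py
python3 -m jog '[[1,0.0015,0,0,0],[1,0,0,0,0]]' >/dev/null; python3 w.py
python3 -m jog '[[1,0.0015,0,0,0],[1,0,0,0,0]]' >/dev/null; python3 w.py
python3 -m jog '[[1,0.0015,0,0,0],[1,0,0,0,0]]' >/dev/null; python3 w.py
python3 -m jog '[[1,0.0015,0,0,0],[1,0,0,0,0]]' >/dev/null; python3 w.py
```

```text
t24.87 bank x 9.2 y 42.1 z 39.4 yaw 164.78 | F ex 3.4 ey -1.2 z 0.2 gap -0.1
t25.03 bank x 8.0 y 42.2 z 39.4 yaw 164.78 | F ex 4.0 ey -1.8 z 0.9 gap 0.1
t25.20 bank x 6.5 y 42.2 z 39.4 yaw 164.78 | F ex 2.8 ey -2.0 z 1.3 gap 0.1
t25.37 bank x 4.9 y 42.3 z 39.3 yaw 164.78 | F ex 4.1 ey -2.1 z 1.3 gap -0.0
t25.53 bank x 4.7 y 42.3 z 39.4 yaw 164.78 | F ex 5.8 ey -2.0 z 0.4 gap -0.1
```

```bash

python3 -m jog '[[1,0.0015,0,0,0],[1,0,0,0,0]]' >/dev/null; python3 w.py
python3 -m jog '[[1,0.001,0,0,0],[1,0,0,0,0]]' >/dev/null; python3 w.py
python3 -m jog '[[1,0,0,0,0],[1,0,0,0,0],[1,0,0,0,0],[1,0,0,0,0]]' >/dev/null; python3 w.py
python3 -m jog '[[1,-0.009,0,0,0],[1,-0.009,0,0,0],[1,0,0,-0.035,0],[1,0,0,-0.035,0],[1,0,0,-0.03,0]]' >/dev/null
python3 -m jog '[[1,0,0,0,0],[1,0,0,0,0],[1,0,0,0,0]]' >/dev/null; python3 w.py; python3 tab.py
```

```text
t25.70 bank x 4.7 y 42.3 z 39.5 yaw 164.77 | F ex 9.4 ey -1.7 z -3.7 gap 0.2
t25.87 bank x 4.6 y 42.3 z 39.5 yaw 164.77 | F ex 13.1 ey -2.3 z -5.1 gap 0.1
t26.20 bank x 4.6 y 42.3 z 39.5 yaw 164.77 | F ex 12.8 ey -1.4 z -5.0 gap 0.3
t26.87 bank x 18.1 y 39.9 z 138.2 yaw 164.80 | F ex 0.5 ey 1.1 z -0.2 gap 0.3
red near foot corner bank x 31.6 area 223
yellow near foot corner bank x 23.5 area 83
blue near foot corner bank x 27.5 area 179
green near foot corner bank x -0.5 area 165
white near foot corner bank x -9.1 area 45
```

All five slides are at their felt stops, and the feet in the camera view agree. The arm is clear, so I'm handing in.

```bash
python3 -c "
from workcell import env;print(env.hand_in())"
```

```text
the job is handed in; nothing more can be done
None
```

I seated red, yellow and blue at ON, then white and green at OFF, in that order, each held against its felt stop with a measured 10.5–13 N; the arm was clear at hand-in (about 27 s on the clock), and no verdict came back.

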